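Turn the shade-book leaf

TASK

Push the round black polish tin along off the green left page (the robot's left) of the shade book, until it stands wholly on the bare wooden ledge at the end of the book nearest the robot. Then turn the hinged sample leaf right over its spine with a fingertip and press it down so that it lies flat on the left page, brown swatches up, and draw the hand clear. The tin is only pushed: keep it on the book's top and do not lift or tip it, and leave the nail jar, the spirit lamp and the brush where they stand.

Things in the scene. Friction and masses are not known exactly. Their poses are not given: they have to be found in the camera images.
- stand: Shade book's wooden stand, fixed. Origin: on the table under the spine's middle; x from the spine over the green page (about the robot's left), y along the spine towards the robot, z up. Flat pine top 60 mm up, x -60 to 108, y -74 to 190 mm. Green left page: x 6 to 104, y -65 to 65 mm.
- spine (a point): Middle of the leaf's hinge axis, 65 mm above the table, 5 mm above the stand's top; the axis runs along the stand's y.
- ledge (a point): Centre of the bare wooden ledge, on the stand's top, at stand x 20, y 122 mm. The ledge spans y 65 to 180, x -60 to 98 mm; dark laths 12 mm high, 10 mm thick bound its end (inner face y 180) and its left side (inner face x 98).
- leaf (a joint): Angle of the hinged leaf, rad: 0 = level on the right of the spine (stand -x), pi/2 = upright, pi = flat over the green left page. Starts at 0 to 0.2. The hinge is stiff (about 0.1 N m friction): the leaf stays at any angle where it is left, so it must be pushed all the way down; 2 to 4 N near the free edge moves it.
- leaf_edge (a point): Middle of the leaf's free edge, mid-thickness. Rigid board 6 mm thick, 100 mm from hinge to free edge, 130 mm along the spine, 0.12 kg; brass edge strip, black swatches on top, brown beneath. At first its outer 40 mm overhang the stand's right side, 62 mm above the table: a fingertip tilted about 45 degrees, hand out to the right, reaches under it.
- tin: Round black polish tin, loose, closed, 66 mm in diameter, 26 mm high, about 0.13 kg, with a red disc on the lid. Origin: centre of its underside; it starts standing on the green left page.
- jar: Bystander: squat glass jar of heel nails, 64 mm in diameter, 72 mm high with its dark cap, on the table. Origin: centre of its underside.
- lamp: Bystander: tin spirit lamp base, 72 mm in diameter, 70 mm high to the wick, on the table. Origin: centre of its underside.
- brush: Bystander: shoe brush lying bristles down on the table, 160 mm along its x, 52 mm wide, 44 mm high. Origin: centre of its underside.
Mind the look-alikes: they are no part of the job. Of the things shaped like the tin, the black one is meant.

How it is judged:
By the outcome, as a careful person would: the job done as asked, in the order asked, and still so for the second after the job is handed in, with the robot touching nothing.
It also fails if it takes over 61 s, if anything falls off the work surface, if the arm or the gripper's body presses on something with over 40 N, if the wrist force passes 120 N, or if a joint passes its speed limit or range.

ROBOT

A 6-joint arm with a two-finger parallel gripper is mounted at the origin on the work surface. World frame = base frame: x ahead of the robot, y to its left, z up, the work surface at z = 0. Lengths are in mm, angles in degrees, forces in N, time in s.
With the tool pointing down it reaches from about 350 to 850 mm from the base axis. Payload 8.1 kg.
Tool frame: the origin (TCP) lies midway between the tips of the shut fingers; the grasp point (between the pads) lies 19 mm behind it; z points along the fingers, y is the line along which they close (so a half turn about z gives the same grasp; the last joint's range is limited). The gripper opens to 85 mm and grips with 20 to 120 N. Pads are 22 mm wide; open, the fingers measure 114 mm over their backs; the gripper's body (76 mm by 85 mm) begins 54 mm behind the grasp point. The pads swing forward as they close: fully open they stand 13 mm farther back than shut.
Start: joints at [59.45, 7.471, 85.268, -0, 87.261, -4.893], TCP at [259.77, 540.856, 231.292] pointing down, gripper open.
Joint ranges: [-169.43, 169.43], [-51.17, 129.36], [1.28, 143.12], [-76.62, 256.62], [0, 156.53], [-152.29, 152.29]. Speed limits (degrees/s): [136.94, 136.94, 159.86, 180, 180, 180].

INTERFACE

Orientations are given as [roll, pitch, yaw] about the fixed x, y, z axes, in that order (R = Rz(yaw) Ry(pitch) Rx(roll)).
In Python, from bench import r gives the robot as it stands.
- The arm moves only by the tool send_rows, never from a script. Its argument "increments" is a list of rows, each a list of 6 numbers: the shift along the tool's x, y, z in mm, then the turn, a rotation vector about the tool's x, y, z in rad. A call has 1 to 5 rows; each row shifts and turns the commanded pose from where the row before left it, along the tool's axes as they then stand; what a row does not reach is not made up. A row lasts 1/8 s, in which the tool goes at most 62.5 mm and 10.7 degrees, less where a joint would pass 70% of its speed; a pose out of reach is approached as far as the arm can. A call is refused whole if a number of a shift passes 62.5 or a number of a turn 0.188, either way. A call with a gripper value outside its range is refused whole. "grip" is the closure, from -1 (fully open) to 1 (shut), set as the call begins (left out, the last holds). The fingers move at their own pace and stop on an object; "grip_force" is the grip in N (left out, the last holds). Time passes only in rows, so rows that do not move let the fingers close. It gives the time, the measured TCP pose, the force, the opening and the grip force at its end, in the units of the state.
- r.sense(): the state, without advancing time (a new reading comes with each control period).
- r.snapshot(name): name is "scene" or "top" or "wrist"; returns a dict with "img" (400x640x3 uint8, blue, green, red), "z_map" (400x640 float32, mm along the optical axis (not along the pixel's ray), 0 where there is no reading), "fx", "fy", "cx", "cy" (pixels), "view" (4x4, takes a point from world to camera coordinates). Camera axes: x right, y down, z forward; pixel columns grow to the right and rows downward; lengths in mm; the calibration is good to about 2 mm. The wrist camera is an equidistant fisheye: a pixel r from the principal point sees the ray r / f radians off the axis. A picture is of the moment at which its call begins.
- r.hand_in(): hands the job in; it is judged then, once.
The state is a dict: "time": time; "joint_pos": joint angles; "qd": joint speeds; "joint_efforts": joint torques, N m; "tool_pos": TCP position; "tcp_rot": TCP orientation; "ft_force": force on the tool from outside, world axes, zero at the start; "wrist_torque": the same for the moment, N m; "finger_gap": finger opening in mm; "grip_force": force on a finger pad.
Only numpy, scipy, OpenCV 4.12 (cv2) and the standard library are available. Lean on these libraries where they do the work, as an engineer would, in place of code of your own. Each camera call takes 0.05 s, during which the arm holds its last target. There are 200 camera calls.

## Working session

There is one attempt and no reset: what is moved stays moved. The work goes in short steps, Python scripts to look and compute and a tool call to move; the robot and the scene stay as the last step left them, time stands still between calls to the robot, and variables do not carry over. Pictures are saved under pics/ and viewed, at most 10 in all, crops included, and the job is handed in when it is done.

Besides the shell and the picture viewer there is one more tool, called after ">>>" as a command line: name --pt "numbers of a row" for each row, then --argument value for the rest. send_rows: Moves the arm, as the interface text tells. Its arguments: {"type":"object","properties":{"increments":{"type":"array"},"grip":{"type":"number"},"grip_force":{"type":"number"}},"required":["increments"]}

```bash
ls; mkdir -p pics; cat > h.py <<'E'
import numpy as np, cv2
from bench import r
def cast(s,u,v,z):
    V=np.array(s["view"]);R=V[:3,:3];c=-R.T@V[:3,3]
    d=R.T@np.array([(u-s["cx"])/s["fx"],(v-s["cy"])/s["fy"],1.])
    return c+d*(z-c[2])/d[2]
def pts(s):
    V=np.array(s["view"]);R=V[:3,:3];c=-R.T@V[:3,3]
    v,u=np.mgrid[:400,:640];z=s["z_map"]
    p=np.stack([(u-s["cx"])/s["fx"]*z,(v-s["cy"])/s["fy"]*z,z],-1)
    return p@R+c
E
python3 - <<'E'
from h import *
a=r.snapshot("scene");b=r.snapshot("top")
cv2.imwrite("pics/scene.png",a["img"]);cv2.imwrite("pics/top.png",b["img"])
np.savez("s0.npz",**a);np.savez("t0.npz",**b)
print(r.sense()["time"],np.array(b["view"]).round(2))
E
```

```text
pics
0.1 [[-1.0000e-02 -1.0000e+00 -2.0000e-02  9.2740e+01]
 [-9.9000e-01  2.0000e-02 -1.3000e-01  5.9854e+02]
 [ 1.3000e-01  1.0000e-02 -9.9000e-01  8.3112e+02]
 [ 0.0000e+00  0.0000e+00  0.0000e+00  1.0000e+00]]
```

View pics/scene.png

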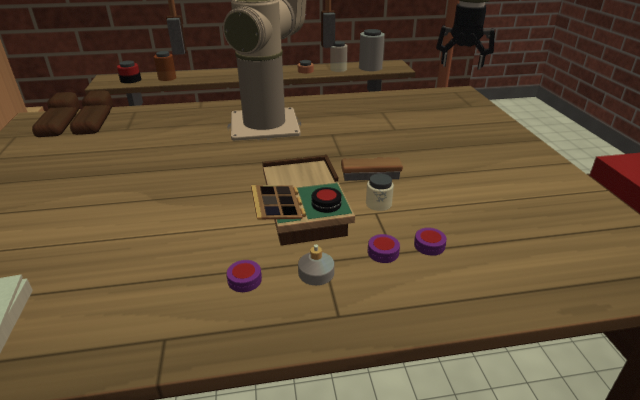

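View pics/top.png

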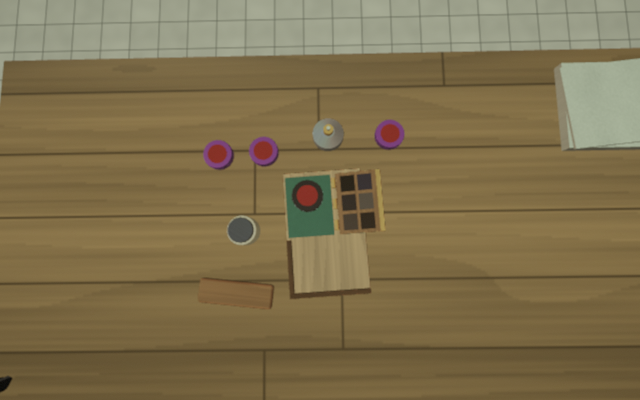

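```bash
python3 - <<'E'
from h import *
for n in("t0","s0"):
    s=dict(np.load(n+".npz"));P=pts(s);hsv=cv2.cvtColor(s["img"],cv2.COLOR_BGR2HSV);H,S,Vv=cv2.split(hsv)
    print(n,s["fx"])
    reg=np.linalg.norm(P[...,:2]-cast(s,*((307,196) if n=="t0" else (326,198)),80)[:2],axis=-1)<260
    def big(m):
        k,l,st,c=cv2.connectedComponentsWithStats(m.astype(np.uint8));i=1+np.argmax(st[1:,4]);return l==i
    def corners(m,z):
        c=max(cv2.findContours(m.astype(np.uint8),cv2.RETR_EXTERNAL,cv2.CHAIN_APPROX_NONE)[0],key=cv2.contourArea)
        w=np.array([cast(s,*p[0],z)[:2] for p in c],np.float32)
        R=cv2.minAreaRect(w);return R
    g=big((H>65)&(H<95)&(S>90)&(Vv>40)&reg)
    print("green",corners(g,61),np.median(P[g][:,2]),g.sum())
    red=((H<8)|(H>172))&(S>150)&(Vv>90)&reg&(P[...,2]>70)
    red=big(red);print("reddisc",corners(red,87),np.median(P[red],0),red.sum())
    tin=big((P[...,2]>80)&(P[...,2]<95)&(np.linalg.norm(P[...,:2]-np.median(P[red],0)[:2],axis=-1)<45))
    print("tintop",corners(tin,86),np.median(P[tin],0))
    ye=big((H>18)&(H<32)&(S>120)&(Vv>150)&reg&(P[...,2]>40));print("brass",corners(ye,66),P[ye].mean(0),P[ye].min(0),P[ye].max(0))
    top=reg&(P[...,2]>52)&(P[...,2]<80);top=big(top);print("stand",corners(top,62))
    for nm,(u,v) in (dict(jar=(241,230),lamp=(328,134),brush=(236,293),p1=(218,154),p2=(264,151),p3=(390,133)) if n=="t0" else {}).items():
        print(nm,np.median(P[v-4:v+5,u-4:u+5].reshape(-1,3),0).round())
    if n=="t0":
        print("leaf pts",[P[v,u].round(1) for v,u in((200,340),(200,358),(200,373),(200,380),(178,380),(225,380))])
        c=cv2.resize(s["img"][150:310,190:410],None,fx=3.6,fy=3.6,interpolation=cv2.INTER_CUBIC);cv2.imwrite("pics/crop.png",c)
    else: cv2.imwrite("pics/crop2.png",cv2.resize(s["img"][150:250,230:410],None,fx=4.4,fy=4.4,interpolation=cv2.INTER_CUBIC))
E
```

```text
t0 394.75813631137584
green ((581.542724609375, 63.40667724609375), (16.90778923034668, 11.609686851501465), 65.78565216064453) 61.70233620355782 18
reddisc ((594.0103759765625, 106.0050048828125), (41.754432678222656, 42.051300048828125), 89.22270202636719) [593.8052929  105.97759022  87.35538871] 362
tintop ((594.2774658203125, 107.07134246826172), (63.954463958740234, 63.585609436035156), 44.25798416137695) [594.01005883 107.7502435   87.09365247]
brass ((585.20263671875, -47.481109619140625), (131.250244140625, 8.778664588928223), 3.2550911903381348) [580.10414947 -44.82441806  85.78929629] [488.24237287 -52.79494326  77.35818422] [646.97758386  71.00237471 902.32277182]
stand ((519.1909790039062, 52.90464401245117), (265.7723388671875, 202.84779357910156), 2.924844264984131)
jar [524. 246.  73.]
lamp [734.  60.  47.]
brush [392. 261.  45.]
p1 [699. 310.  28.]
p2 [704. 205.  28.]
p3 [741. -82.  27.]
leaf pts [array([584.5,  36.7,  68.2]), array([583.1,  -0.8,  75.6]), array([581.9, -31.6,  81.8]), array([581.6, -46.1,  82.3]), array([641.6, -59.1,   2.9]), array([529.6, -44.4,  81.2])]
s0 453.6856570395737
green ((574.5845947265625, 101.9798355102539), (123.923583984375, 92.99006652832031), 3.372368335723877) 62.295969506143365 608
reddisc ((593.3860473632812, 104.8890380859375), (39.494232177734375, 36.379329681396484), 80.26492309570312) [595.46179281 104.59052034  88.16358151] 161
tintop ((598.6692504882812, 102.97723388671875), (63.546871185302734, 75.95533752441406), 80.26541900634766) [600.75180962 103.1807211   87.60236908]
brass ((556.07080078125, -47.48957061767578), (129.67599487304688, 8.302504539489746), 3.155395030975342) [585.40868144 -47.05128963  83.01332296] [519.95005852 -53.61120471  80.19253508] [647.57101224 -40.5628662   85.91349363]
stand ((514.4866943359375, 59.7965087890625), (302.614013671875, 187.3969268798828), 1.7201541662216187)
```

View pics/crop.png

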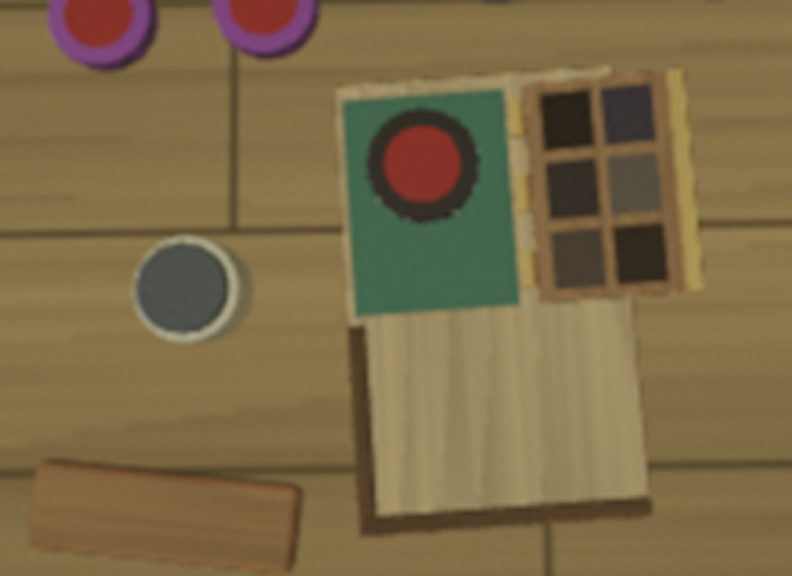

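The black tin with the red disc, on the green page at top-image pixel (307,196), is the one meant. The look-alikes at (218,154), (264,151) and (390,133) are purple and stand on the table, and the crop confirms this. The leaf is on the right with its brass edge at u≈380, and the ledge is at the bottom.

```bash
python3 - <<'E'
from h import *
from scipy.spatial.transform import Rotation as Ro
s=dict(np.load("t0.npz"));hsv=cv2.cvtColor(s["img"],cv2.COLOR_BGR2HSV)
m=cv2.inRange(hsv,(70,90,60),(100,255,255)) if 0 else ((s["img"][...,1].astype(int)-s["img"][...,2]>25)&(s["img"][...,1]>70)).astype(np.uint8)
m[:,:270]=0;m[:,345:]=0;m[:165]=0;m[245:]=0
w=np.array([cast(s,u,v,61)[:2] for v,u in np.argwhere(m)],np.float32)
print(m.sum(),cv2.minAreaRect(w))
m2=m*0
x=r.sense();print(x["tool_pos"],x["tcp_rot"],x["joint_pos"],x["finger_gap"])
print(Ro.from_euler("xyz",x["tcp_rot"],degrees=True).as_matrix().round(3))
# stand corner check: near lath end pixels
for u,v in((290,297),(370,292)): print(cast(s,u,v,72))
E
```

```text
1761 ((574.346435546875, 103.04029083251953), (126.42520904541016, 94.51484680175781), 3.3371779918670654)
[259.50436969 540.41825037 230.32362305] [-1.79902949e+02 -8.43613966e-03  1.54344278e+02] [ 5.94506641e+01  7.51158074e+00  8.53248517e+01  1.26511330e-04
  8.72609844e+01 -4.89362716e+00] 85.53739115441272
[[-0.901  0.433 -0.001]
 [ 0.433  0.901 -0.001]
 [ 0.    -0.002 -1.   ]]
[385.10816465 143.74580256  72.        ]
[393.17640151 -20.62136159  72.        ]
```

```bash
cat >> h.py <<'E'
from scipy.spatial.transform import Rotation as Ro, Slerp
a=np.radians(3.34);O=np.array([577.7,47.6,0]);S=np.array([[-np.sin(a),-np.cos(a),0],[np.cos(a),-np.sin(a),0],[0,0,1]])
B=S@np.array([[0,1,0],[1,0,0],[0,0,-1.]])   # tool down, tool x=stand y, tool y=stand x
def pose(x,y,z,t=0): return O+S@np.array([x,y,z]),Ro.from_matrix(B)*Ro.from_rotvec([-np.radians(t),0,0])
def now():
    s=r.sense();return s,np.array(s["tool_pos"]),Ro.from_euler("xyz",s["tcp_rot"],degrees=True)
def tip():
    s,p,R=now();print("t",round(s["time"],2),"stand",(S.T@(p-O)).round(1),"tooldir",(S.T@R.as_matrix()[:,2]).round(2),"F",np.round(S.T@s["ft_force"],1),"gap",round(s["finger_gap"],1),"q",np.round(s["joint_pos"]))
def plan(*wps,start=None):
    """wps: (pose,n rows)"""
    p,R=start or now()[1:]
    i=0;out=[]
    for (p1,R1),n in wps:
        p0,R0=p,R;sl=Slerp([0,1],Ro.concatenate([R0,R1]))
        for k in range(1,n+1):
            pn,Rn=p0+(p1-p0)*k/n,sl(k/n)
            d=R.inv().apply(pn-p);w=(R.inv()*Rn).as_rotvec()
            d=d.round(1);w=w.round(3);out.append([*map(float,d),*map(float,w)])
            p=p+R.apply(d);R=R*Ro.from_rotvec(w)
    for k in range(0,len(out),5):print(out[k:k+5])
E
python3 - <<'E'
from h import *
tip()
plan((pose(58,-80,230),15),(pose(58,-80,68),5))
d=S.T@(np.array([594,106.5,0])-O);print("tin stand",d)
E
```

```text
t 0.1 stand [510.5 288.9 230.3] tooldir [-0.  0. -1.] F [-0.2 -0.7 -0.2] gap 85.5 q [59.  8. 85.  0. 87. -5.]
[[-36.1, -14.5, 0.0, -0.0, -0.0, -0.034], [-35.7, -15.6, 0.1, -0.0, -0.0, -0.033], [-35.0, -16.9, 0.0, -0.0, -0.0, -0.034], [-34.5, -18.0, 0.1, -0.0, -0.0, -0.034], [-33.9, -19.2, 0.0, -0.001, -0.0, -0.034]]
[[-33.2, -20.4, 0.0, 0.0, -0.0, -0.033], [-32.5, -21.4, 0.0, 0.0, -0.0, -0.034], [-31.7, -22.5, 0.1, 0.0, -0.0, -0.034], [-31.0, -23.6, -0.0, 0.0, -0.0, -0.034], [-30.2, -24.6, 0.0, -0.0, -0.0, -0.033]]
[[-29.3, -25.6, 0.0, -0.0, -0.0, -0.034], [-28.4, -26.6, 0.1, -0.0, -0.0, -0.034], [-27.5, -27.5, -0.0, -0.0, -0.0, -0.034], [-26.6, -28.5, -0.0, -0.0, -0.001, -0.033], [-25.6, -29.3, 0.0, -0.001, 0.0, -0.034]]
[[0.0, -0.0, 32.4, 0.0, 0.0, -0.0], [0.0, -0.0, 32.4, 0.0, 0.0, -0.0], [0.0, -0.0, 32.4, 0.0, 0.0, -0.0], [0.0, -0.0, 32.4, 0.0, 0.0, -0.0], [0.1, -0.1, 32.4, 0.0, 0.0, -0.0]]
tin stand [ 57.85029755 -19.70388472   0.        ]
```

>>> send_rows --pt "-36 -14.5 0 0 0 -0.034" --pt "-35.5 -15.5 0 0 0 -0.034" --pt "-35 -17 0 0 0 -0.034" --pt "-34.5 -18 0 0 0 -0.034" --pt "-34 -19 0 0 0 -0.034" --grip 0.05

```text
time: 0.72
tool_pos: [391.8, 396.7, 230.8]
tcp_rot: [-180.0, -0.0, 164.2]
ft_force: [0.3, -0.7, -0.4]
finger_gap: 41.1
grip_force: 0.0
```

>>> send_rows --pt "-33 -20.5 0 0 0 -0.034" --pt "-32.5 -21.5 0 0 0 -0.034" --pt "-31.5 -22.5 0 0 0 -0.034" --pt "-31 -23.5 0 0 0 -0.034" --pt "-30 -24.5 0 0 0 -0.034"

```text
time: 1.35
tool_pos: [523.1, 253.6, 230.8]
tcp_rot: [-180.0, -0.0, 173.9]
ft_force: [0.2, 0.3, -0.8]
finger_gap: 40.6
grip_force: 0.0
```

>>> send_rows --pt "-29.5 -25.5 0 0 0 -0.034" --pt "-28.5 -26.5 0 0 0 -0.034" --pt "-27.5 -27.5 0 0 0 -0.034" --pt "-26.5 -28.5 0 0 0 -0.034" --pt "-25.5 -29.5 0 0 0 -0.034"

```text
time: 1.98
tool_pos: [655.1, 110.6, 230.6]
tcp_rot: [-180.0, -0.1, -176.4]
ft_force: [0.9, -0.0, 0.3]
finger_gap: 40.5
grip_force: 0.0
```

```bash
python3 - <<'E'
from h import *
tip();plan((pose(58,-80,100),4),(pose(58,-80,68),4))
E
```

```text
t 1.98 stand [ 58.4 -80.9 230.6] tooldir [-0.  0. -1.] F [-0.1 -0.8  0.3] gap 40.5 q [  5.  18.  74.   0.  89. -88.]
[[0.2, -0.1, 32.7, -0.0, -0.0, 0.001], [0.2, -0.1, 32.6, -0.0, -0.001, 0.002], [0.2, -0.1, 32.7, -0.0, 0.0, 0.001], [0.3, -0.1, 32.6, -0.0, -0.0, 0.001], [-0.0, -0.0, 8.0, -0.0, -0.0, 0.0]]
[[-0.0, -0.0, 8.0, -0.0, -0.0, 0.0], [-0.0, -0.0, 8.0, -0.0, -0.0, 0.0], [-0.0, -0.0, 8.0, -0.0, -0.0, 0.0]]
```

>>> send_rows --pt "0 0 33 0 0 0" --pt "0 0 33 0 0 0" --pt "0 0 33 0 0 0" --pt "0 0 32 0 0 0" --pt "0 0 10 0 0 0"

```text
time: 2.6
tool_pos: [652.4, 111.4, 86.8]
tcp_rot: [-180.0, -0.3, -176.4]
ft_force: [-0.2, -0.7, 1.2]
finger_gap: 40.8
grip_force: 0.0
```

>>> send_rows --pt "0 0 9 0 0 0" --pt "0 0 8 0 0 0" --pt "0 0 7 0 0 0" --pt "0 0 0 0 0 0"

```text
time: 3.1
tool_pos: [654.4, 111.7, 66.0]
tcp_rot: [-180.0, -0.0, -176.4]
ft_force: [-0.4, 0.1, -0.0]
finger_gap: 40.3
grip_force: 0.0
```

```bash
python3 - <<'E'
from h import *
tip()
b=r.snapshot("scene");cv2.imwrite("pics/p1.png",cv2.resize(b["img"][120:270,230:430],None,fx=4,fy=4,interpolation=cv2.INTER_CUBIC))
E
```

```text
t 3.1 stand [ 59.5 -80.3  66. ] tooldir [-0.  0. -1.] F [ 0.1  0.4 -0. ] gap 40.3 q [  5.  24.  83.   0.  73. -88.]
```

View pics/p1.png

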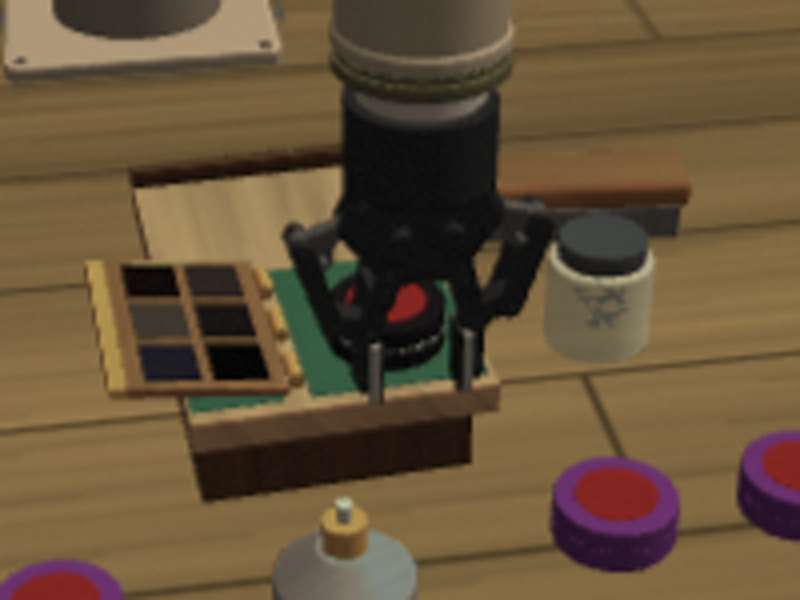

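The fingers (crop pixels 375 and 468, row 370) stand behind the tin on both sides of it, so I start the push.

>>> send_rows --pt "10 -1 0 0 0 0" --pt "10 0 0 0 0 0" --pt "10 0 0 0 0 0" --pt "10 -1 0 0 0 0" --pt "10 -1 0 0 0 0"

```text
time: 3.78
tool_pos: [604.3, 105.5, 66.5]
tcp_rot: [-180.0, 0.0, -176.4]
ft_force: [1.2, -0.1, 0.7]
finger_gap: 41.1
grip_force: 0.5
```

>>> send_rows --pt "10 -1 0 0 0 0" --pt "10 -1 0 0 0 0" --pt "10 -1 0 0 0 0" --pt "10 -1 0 0 0 0" --pt "10 -1 0 0 0 0"

```text
time: 4.4
tool_pos: [554.8, 97.4, 66.4]
tcp_rot: [-180.0, 0.0, -176.4]
ft_force: [1.6, -0.1, 1.1]
finger_gap: 40.4
grip_force: 0.8
```

```bash
cat >> h.py <<'E'
def tin(z=87):
    for n in("top","scene"):
        s=r.snapshot(n);P=(pts(s)-O)@S;H,Sa,V=cv2.split(cv2.cvtColor(s["img"],cv2.COLOR_BGR2HSV))
        m=((H<8)|(H>172))&(Sa>150)&(V>60)&(P[...,2]>75)&(P[...,2]<100)&(abs(P[...,0])<120)&(abs(P[...,1]-60)<160)
        k,l,st,c=cv2.connectedComponentsWithStats(m.astype(np.uint8))
        if k>1:
            i=1+np.argmax(st[1:,4]);print(n,"tin",st[i,4],(S.T@(cast(s,*c[i],z)-O)).round(1),P[l==i].mean(0).round(1))
E
python3 - <<'E'
from h import *
tip();tin()
E
```

```text
t 4.4 stand [51.  20.  66.4] tooldir [-0. -0. -1.] F [-0.2 -1.6  1.1] gap 40.4 q [  5.  10. 100.  -0.  70. -89.]
top tin 194 [50.7 64.7 87. ] [50.6 64.7 87.4]
scene tin 125 [54.  57.8 87. ] [53.6 55.9 88.2]
```

>>> send_rows --pt "10 -1 0 0 0 0" --pt "10 -1 0 0 0 0" --pt "10 -1 0 0 0 0" --pt "10 -1 0 0 0 0" --pt "9 -1 0 0 0 0"

```text
time: 5.12
tool_pos: [506.0, 89.3, 66.3]
tcp_rot: [-180.0, -0.0, -176.4]
ft_force: [0.5, 0.1, 0.5]
finger_gap: 40.6
grip_force: 0.6
```

>>> send_rows --pt "8 -1 0 0 0 0" --pt "5 0 0 0 0 0" --pt "3 0 0 0 0 0" --pt "0 0 0 0 0 0" --pt "-10 0 0 0 0 0"

```text
time: 5.75
tool_pos: [500.6, 88.1, 66.1]
tcp_rot: [-180.0, -0.0, -176.4]
ft_force: [-0.2, 0.1, 0.4]
finger_gap: 40.6
grip_force: 0.0
```

>>> send_rows --pt "-20 0 0 0 0 0" --pt "-10 0 -30 0 0 0" --pt "0 0 -50 0 0 0" --pt "0 0 -50 0 0 0" --pt "0 0 0 0 0 0" --grip 1

```text
time: 6.38
tool_pos: [534.6, 90.2, 201.9]
tcp_rot: [180.0, 0.5, -176.4]
ft_force: [-0.4, -0.4, 0.5]
finger_gap: 0.0
grip_force: 0.0
```

```bash
python3 - <<'E'
from h import *
tip();tin()
E
```

```text
t 6.38 stand [ 45.   40.6 201.9] tooldir [ 0.   -0.01 -1.  ] F [-0.4  0.4  0.5] gap 0.0 q [  4.  -1.  97.  -0.  83. -89.]
top tin 370 [ 45.2 122.3  87. ] [ 45.2 122.2  87.5]
scene tin 141 [ 43.9 123.4  87. ] [ 43.5 121.3  88.2]
```

```bash
cat >> h.py <<'E'
def leafpose(th,rho=90,h=13,y=0):
    t=50 if th<=60 else max(0,50*(180-th)/120)
    q=np.radians(th);T=np.radians(t)
    C=np.array([0,65.])+rho*np.array([-np.cos(q),np.sin(q)])+3*np.array([-np.sin(q),-np.cos(q)])
    c=C-h*np.array([np.cos(T),np.sin(T)]);return pose(c[0],y,c[1],t)
E
python3 - <<'E'
from h import *
plan((pose(-160,0,200,50),7),(pose(-155,0,56,50),5))
E
```

```text
[[-6.1, -29.3, -0.5, -0.125, -0.0, 0.001], [-6.1, -29.0, -4.1, -0.124, -0.0, 0.0], [-6.2, -28.3, -7.6, -0.125, -0.0, 0.001], [-6.1, -27.1, -11.2, -0.125, -0.0, 0.0], [-6.2, -25.5, -14.4, -0.124, -0.0, 0.001]]
[[-6.2, -23.6, -17.5, -0.125, -0.0, 0.001], [-6.2, -21.1, -20.3, -0.125, -0.0, 0.0], [-0.0, -21.4, 19.3, 0.0, -0.0, 0.0], [-0.0, -21.5, 19.3, 0.0, -0.0, 0.0], [-0.0, -21.4, 19.2, 0.0, -0.0, 0.0]]
[[-0.0, -21.4, 19.3, 0.0, -0.0, 0.0], [-0.0, -21.4, 19.3, 0.0, -0.0, 0.0]]
```

>>> send_rows --pt "-6 -29.5 -0.5 -0.125 0 0" --pt "-6 -29 -4 -0.125 0 0" --pt "-6 -28.5 -7.5 -0.125 0 0" --pt "-6 -27 -11 -0.125 0 0" --pt "-6 -25.5 -14.5 -0.125 0 0"

```text
time: 7.1
tool_pos: [569.5, -55.6, 196.7]
tcp_rot: [143.9, -0.1, -176.5]
ft_force: [1.1, 0.8, -0.1]
finger_gap: 0.0
grip_force: 0.0
```

>>> send_rows --pt "-6 -23.5 -17.5 -0.125 0 0" --pt "-6 -21 -20.5 -0.125 0 0" --pt "0 0 0 0 0 0"

```text
time: 7.48
tool_pos: [583.4, -114.4, 192.0]
tcp_rot: [129.4, -0.6, -176.7]
ft_force: [0.1, 0.9, -0.4]
finger_gap: -0.1
grip_force: 0.0
```

```bash
python3 - <<'E'
from h import *
tip()
plan((pose(-155,0,56,50),6),(pose(-101,0,56,50),5))
E
```

```text
t 7.47 stand [-162.1    3.7  192. ] tooldir [ 0.77  0.01 -0.63] F [ 0.9 -0.1 -0.4] gap -0.1 q [ -37.   33.   72.   38.  109. -129.]
[[-0.9, -16.8, 15.3, 0.002, -0.001, -0.001], [-0.8, -16.7, 15.3, 0.002, -0.001, -0.002], [-0.8, -16.7, 15.4, 0.001, -0.001, -0.001], [-0.7, -16.7, 15.3, 0.002, -0.001, -0.002], [-0.7, -16.6, 15.5, 0.002, -0.001, -0.001]]
[[-0.7, -16.7, 15.4, 0.002, -0.001, -0.002], [0.0, 6.9, 8.3, -0.0, 0.0, 0.0], [0.0, 7.0, 8.2, -0.0, 0.0, 0.0], [0.0, 6.9, 8.3, -0.0, 0.0, 0.0], [0.0, 7.0, 8.3, -0.0, 0.0, 0.0]]
[[0.0, 6.9, 8.3, -0.0, 0.0, 0.0]]
```

>>> send_rows --pt "-1 -17 15 0 0 0" --pt "-1 -17 15 0 0 0" --pt "-1 -16.5 15.5 0 0 0" --pt "-0.5 -16.5 15.5 0 0 0" --pt "-0.5 -16.5 15.5 0 0 0"

```text
time: 8.1
tool_pos: [589.1, -106.4, 84.8]
tcp_rot: [129.9, 0.0, -176.4]
ft_force: [0.1, 0.3, -0.2]
finger_gap: -0.4
grip_force: 0.0
```

>>> send_rows --pt "-0.5 -17 15.5 0 0 0" --pt "0 0 0 0 0 0"

```text
time: 8.35
tool_pos: [588.2, -105.0, 60.6]
tcp_rot: [129.7, -0.2, -176.4]
ft_force: [0.2, 0.4, 1.0]
finger_gap: -0.1
grip_force: 0.0
```

```bash
python3 - <<'E'
from h import *
tip()
plan((pose(-101,0,56,50),6),(leafpose(10),2),(leafpose(20),2),*[(leafpose(k),1) for k in range(30,61,10)])
b=r.snapshot("scene");cv2.imwrite("pics/p2.png",cv2.resize(b["img"][120:270,200:400],None,fx=4,fy=4,interpolation=cv2.INTER_CUBIC))
E
```

```text
t 8.35 stand [-152.9   -1.6   60.6] tooldir [ 0.77  0.01 -0.64] F [ 0.4 -0.2  1. ] gap -0.1 q [ -36.   42.   74.   37.   99. -136.]
[[0.2, 4.9, 7.2, 0.001, -0.001, -0.0], [0.3, 5.0, 7.1, 0.001, -0.001, -0.0], [0.2, 4.9, 7.1, 0.0, -0.001, -0.0], [0.2, 5.0, 7.2, 0.001, -0.001, -0.0], [0.3, 4.9, 7.1, 0.001, -0.001, -0.0]]
[[0.2, 5.0, 7.1, 0.001, -0.0, -0.0], [0.0, 5.6, -2.4, -0.0, -0.0, -0.0], [0.0, 5.6, -2.4, -0.0, -0.0, -0.0], [0.0, 7.0, -3.6, -0.0, -0.0, -0.0], [0.0, 7.0, -3.5, -0.0, -0.0, -0.0]]
[[0.1, 15.0, -4.6, -0.0, -0.0, -0.0], [-0.0, 15.6, -1.9, -0.0, -0.0, -0.0], [-0.0, 15.7, 0.9, -0.0, -0.0, -0.0], [-0.0, 15.3, 3.5, -0.0, -0.0, -0.0]]
```

View pics/p2.png

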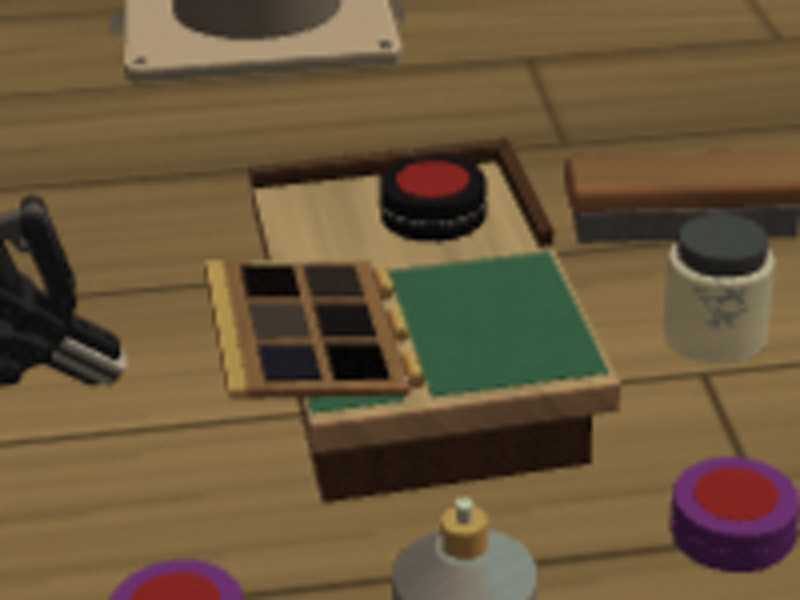

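The tin stands clear of the page on the ledge (crop pixel 432,195). The fingertip (100,360) is to the right of the leaf edge (220,330), low enough to go under it.

>>> send_rows --pt "0 5 7 0 0 0" --pt "0.5 5 7 0 0 0" --pt "0 5 7 0 0 0" --pt "0.5 5 7 0 0 0" --pt "0 5 7 0 0 0"

```text
time: 9.02
tool_pos: [585.8, -62.5, 60.1]
tcp_rot: [129.9, 0.0, -176.4]
ft_force: [-0.4, -0.4, 0.1]
finger_gap: 0.3
grip_force: 0.0
```

>>> send_rows --pt "0 5 7.5 0 0 0" --pt "0 5.5 -2.5 0 0 0" --pt "0 5.5 -2.5 0 0 0" --pt "0 7 -3.5 0 0 0" --pt "0 7 -3.5 0 0 0"

```text
time: 9.65
tool_pos: [585.1, -47.7, 86.6]
tcp_rot: [129.9, 0.0, -176.5]
ft_force: [-0.0, -0.5, -1.7]
finger_gap: -0.1
grip_force: 0.6
```

```bash
cat >> h.py <<'E'
def leaf():
    s=r.snapshot("scene");P=(pts(s)-O)@S;H,Sa,V=cv2.split(cv2.cvtColor(s["img"],cv2.COLOR_BGR2HSV))
    m=(H>18)&(H<32)&(Sa>120)&(V>130)&(P[...,2]>66)&(abs(P[...,0])<115)&(abs(P[...,1])<70)
    m&=np.hypot(P[...,0],P[...,2]-65)>85
    q=np.median(P[m],0);print("brass",m.sum(),q.round(1),"leaf deg",np.degrees(np.arctan2(q[2]-65,-q[0])).round(1))
E
python3 - <<'E'
from h import *
tip();leaf()
plan(*[(leafpose(k),1) for k in range(30,181,10)])
E
```

```text
t 9.65 stand [-95.6  -1.8  86.6] tooldir [ 0.77  0.   -0.64] F [-0.5  0.1 -1.7] gap -0.1 q [ -33.   35.   81.   39.   97. -133.]
brass 115 [-88.4  -6.5 105.7] leaf deg 24.7
[[2.2, 12.5, -0.3, 0.002, -0.002, 0.004], [0.0, 15.5, -1.9, -0.0, 0.0, -0.0], [0.0, 15.7, 0.9, -0.0, 0.0, -0.0], [0.0, 15.3, 3.5, -0.0, 0.0, -0.0], [0.0, 14.5, 5.2, 0.072, 0.0, -0.0]]
[[0.0, 13.8, 6.7, 0.073, 0.0, -0.0], [0.0, 12.9, 8.0, 0.073, 0.0, -0.0], [0.0, 11.9, 9.2, 0.072, -0.0, -0.0], [0.0, 10.9, 10.5, 0.073, -0.0, -0.0], [0.0, 9.6, 11.4, 0.073, -0.0, -0.0]]
[[0.1, 8.4, 12.4, 0.073, -0.0, -0.0], [-0.0, 6.9, 13.2, 0.072, -0.0, -0.0], [-0.0, 5.5, 13.8, 0.073, -0.0, -0.0], [-0.0, 3.9, 14.2, 0.073, -0.0, -0.0], [-0.0, 2.4, 14.6, 0.073, -0.0, -0.0]]
[[-0.1, 0.8, 14.7, 0.072, -0.0, -0.0]]
```

The leaf is rising at about 25° with small force, so I continue along the arc.

>>> send_rows --pt "2 12.5 -0.5 0 0 0" --pt "0 15.5 -2 0 0 0" --pt "0 15.5 1 0 0 0" --pt "0 15.5 3.5 0 0 0" --pt "0 14.5 5 0.073 0 0"

```text
time: 10.32
tool_pos: [578.9, 5.5, 137.1]
tcp_rot: [134.0, -0.1, -176.5]
ft_force: [-0.2, -0.6, -2.0]
finger_gap: 0.0
grip_force: 0.7
```

```bash
python3 - <<'E'
from h import *
tip();leaf()
plan(*[(leafpose(k),1) for k in range(80,121,10)])
E
```

```text
t 10.32 stand [-42.1   1.3 137.1] tooldir [ 0.72  0.   -0.7 ] F [-0.6  0.2 -2. ] gap 0.0 q [ -28.   25.   87.   38.   95. -127.]
brass 0 [nan nan nan] leaf deg nan
[[-0.0, 11.5, 5.5, 0.07, -0.003, 0.006], [0.0, 13.0, 8.0, 0.073, 0.0, -0.0], [0.0, 11.9, 9.3, 0.072, 0.0, -0.0], [0.0, 10.9, 10.4, 0.073, 0.0, -0.001], [0.0, 9.6, 11.5, 0.073, 0.0, 0.0]]
  return _methods._mean(a, axis=axis, dtype=dtype,
  ret = um.true_divide(
```

>>> send_rows --pt "0 11.5 5.5 0.073 0 0" --pt "0 13 8 0.073 0 0" --pt "0 12 9.5 0.073 0 0" --pt "0 11 10.5 0.073 0 0" --pt "0 9.5 11.5 0.073 0 0"

```text
time: 11.0
tool_pos: [575.1, 77.0, 137.2]
tcp_rot: [155.0, 0.0, -176.4]
ft_force: [0.9, 0.2, 0.9]
finger_gap: 0.2
grip_force: 0.5
```

```bash
python3 - <<'E'
from h import *
tip()
plan(*[(leafpose(k),1) for k in range(130,181,10)])
b=r.snapshot("scene");cv2.imwrite("pics/p3.png",cv2.resize(b["img"][120:270,200:400],None,fx=4,fy=4,interpolation=cv2.INTER_CUBIC))
E
```

```text
t 11.0 stand [ 29.5   0.9 137.2] tooldir [ 0.42  0.   -0.91] F [ 0.2 -0.9  0.9] gap 0.2 q [ -12.   11.   95.   24.   82. -111.]
[[-0.9, 10.1, 11.3, 0.072, -0.001, 0.005], [-0.0, 6.9, 13.1, 0.073, -0.0, -0.0], [-0.0, 5.5, 13.8, 0.073, -0.0, -0.0], [-0.0, 3.9, 14.3, 0.072, -0.0, -0.0], [-0.0, 2.4, 14.5, 0.073, -0.0, -0.0]]
[[-0.0, 0.8, 14.8, 0.073, -0.0, -0.0]]
```

View pics/p3.png

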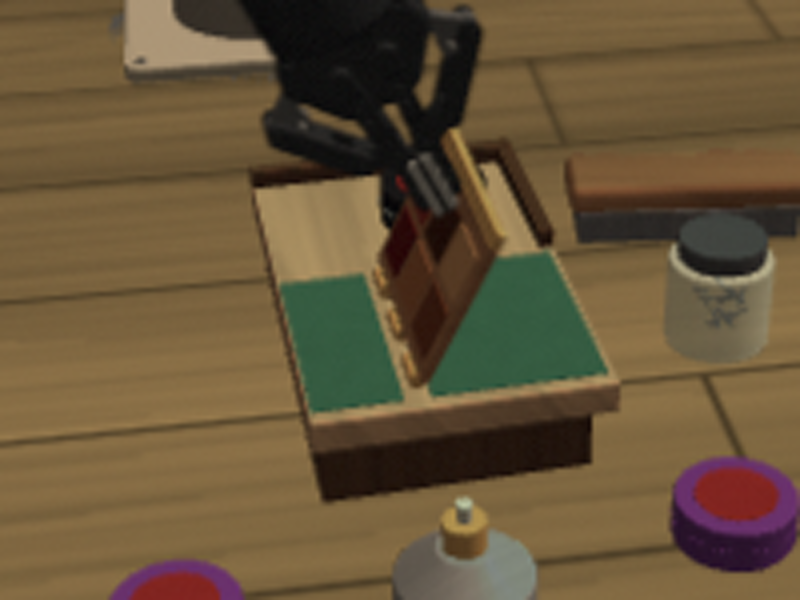

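The leaf is past upright and leaning left (brass edge at crop pixels 475,190), with the fingertip on its brown face, so I keep pushing it down.

>>> send_rows --pt "-0.5 10 11.5 0.073 0 0" --pt "0 7 13 0.073 0 0" --pt "0 5.5 14 0.073 0 0" --pt "0 4 14.5 0.073 0 0" --pt "0 2.5 14.5 0.073 0 0"

```text
time: 11.68
tool_pos: [572.3, 122.6, 81.4]
tcp_rot: [175.9, -0.0, -176.4]
ft_force: [0.3, -0.9, 0.5]
finger_gap: -0.4
grip_force: 0.3
```

```bash
python3 - <<'E'
from h import *
tip();plan((pose(78,0,68),2),(pose(80,0,64),2))
E
```

```text
t 11.68 stand [75.2  1.  81.4] tooldir [ 0.07  0.   -1.  ] F [-0.9 -0.2  0.5] gap -0.4 q [  5.  12.  97.   4.  71. -90.]
[[-0.5, 0.9, 6.8, 0.036, -0.0, 0.002], [-0.5, 1.2, 6.7, 0.035, -0.001, 0.003], [-0.0, 1.0, 2.0, 0.0, 0.0, -0.0], [-0.0, 1.0, 2.0, 0.0, 0.0, -0.0]]
```

>>> send_rows --pt "0 1 7 0.036 0 0" --pt "0 1 6 0.036 0 0" --pt "0 1 2 0 0 0" --pt "0 0 1 0 0 0" --pt "0 0 0 0 0 0"

```text
time: 12.3
tool_pos: [571.7, 125.2, 67.7]
tcp_rot: [180.0, -0.1, -176.4]
ft_force: [-12.1, -4.6, 21.2]
finger_gap: 0.5
grip_force: 10.5
```

```bash
python3 - <<'E'
from h import *
tip()
E
```

```text
t 12.3 stand [77.9  1.4 67.7] tooldir [ 0.  0. -1.] F [-3.9 12.3 21.2] gap 0.5 q [  7.  13.  97.   0.  70. -86.]
```

>>> send_rows --pt "0 0 -2 0 0 0" --pt "0 0 -10 0 0 0" --pt "0 0 -40 0 0 0" --pt "0 0 -50 0 0 0" --pt "0 0 -50 0 0 0"

```text
time: 12.92
tool_pos: [572.0, 125.7, 219.3]
tcp_rot: [180.0, -0.1, -176.4]
ft_force: [0.6, -0.5, -0.2]
finger_gap: 0.1
grip_force: 0.0
```

>>> send_rows --pt "20 50 0 0 0 0" --pt "20 50 0 0 0 0" --pt "20 50 0 0 0 0" --pt "0 20 0 0 0 0" --pt "0 0 0 0 0 0"

```text
time: 13.55
tool_pos: [501.8, 292.5, 217.9]
tcp_rot: [180.0, -0.0, -176.3]
ft_force: [-0.2, -0.3, -0.2]
finger_gap: -0.1
grip_force: 0.0
```

```bash
python3 - <<'E'
from h import *
tip();tin()
s=r.snapshot("top");P=(pts(s)-O)@S
m=(P[...,0]>12)&(P[...,0]<98)&(abs(P[...,1])<58);A=np.c_[P[m][:,:2],np.ones(m.sum())]
print("leaf plane slopes,z0",np.linalg.lstsq(A,P[m][:,2],rcond=None)[0].round(4),"z med",np.median(P[m][:,2]))
for nm,(u,v) in dict(jar=(241,230),lamp=(328,134),brush=(236,293)).items(): print(nm,pts(s)[v-4:v+5,u-4:u+5].reshape(-1,3).mean(0).round())
b=r.snapshot("scene");cv2.imwrite("pics/p4.png",cv2.resize(b["img"][120:270,200:400],None,fx=4,fy=4,interpolation=cv2.INTER_CUBIC))
E
```

```text
t 13.55 stand [248.9  61.5 217.9] tooldir [ 0.  0. -1.] F [-0.3  0.2 -0.2] gap -0.1 q [ 25.   5.  89.   0.  86. -69.]
top tin 380 [ 45.3 122.1  87. ] [ 45.3 122.1  87.5]
scene tin 141 [ 43.7 123.5  87. ] [ 43.3 121.6  88.2]
leaf plane slopes,z0 [-7.20000e-03  4.00000e-04  7.02369e+01] z med 69.86001217362025
jar [523. 244.  84.]
lamp [725.  60.  83.]
brush [391. 261.  45.]
```

View pics/p4.png

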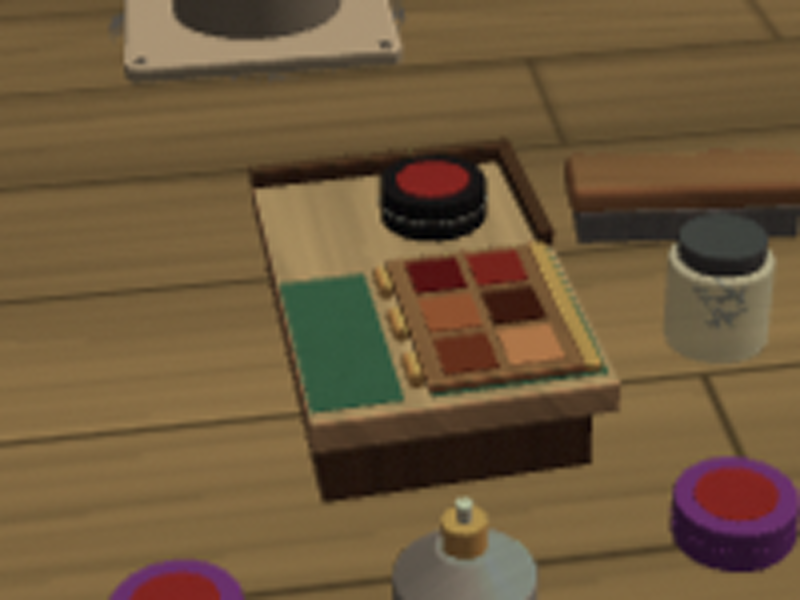

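The leaf lies flat with its brown swatches up (slope about 0.4°, crop pixels 485,310). The tin is wholly on the ledge at (432,195), the bystanders have not moved, and the hand is clear.

```bash
python3 -c "
from bench import r
print(r.hand_in())"
```

```text
the job is handed in; nothing more can be done
None
```

The job is handed in at about 14 s of the 61 s: the black tin stands wholly on the bare ledge, the leaf lies flat on the left page with its brown swatches up, the jar, lamp and brush stayed where they were, and the hand is clear; no verdict came back.

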